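# Register the test bar and hold the drop-weight arm at its balance point

### The job

Get the bench tester ready: first, with the hinged weight arm still lying down, push the short steel test bar on the tester's base plate along the plate until it lies flush against both the long side stop and the end stop. Then take the weight arm by its cross bar, swing it up to its balance point, where it stands straight up over its hinge, and finish there with the cross bar still gripped between both fingers so that the arm can fall neither way; do not let the arm go over onto the test bar, and leave the other things on the bench where they are.

Things in the scene. Friction and masses are not known exactly. Their poses are not given: they have to be found in the camera images.
- tester: Fixed bench tester: level grey base plate 220 (x) by 270 (y) mm, over x -110..110, y -125..145, its top 22 mm above the table. Origin at table height (z = 0). On its +y half are two low dark steel stops (see side_stop, end_stop) and the test bar. Two hinge cheeks (14 by 30 mm, centred at x = +-62, y = -35 mm) rise to 84 mm above the table and carry the weight arm.
- test_bar: Plain steel bar 90 (its x) by 24 (its y) by 20 (z) mm, about 0.3 kg, loose, lying flat on the base plate (top 42 mm above the table), away from both stops and a little askew. Origin: centre of its underside. Flush against both stops its origin is at x = -30, y = 42 mm in the tester's frame, long side along the tester's x.
- stop_corner (a point): Point at the plate's top where the planes of the two stop faces meet (tester frame -75, 30, 22 mm); axes as the tester's. Nothing but the test bar stands on the plate on the +y side of the side stop.
- side_stop (a point): Middle of the side stop's face at the plate's top (tester frame 5, 30, 22 mm). The stop is 12 mm high (top 34 mm above the table) and runs along the tester's x from -55 to 65 mm; its face looks to the tester's +y.
- end_stop (a point): Middle of the end stop's face at the plate's top (tester frame -75, 52.5, 22 mm). The stop is 12 mm high (top 34 mm above the table) and runs along the tester's y from 30 to 75 mm; its face looks to the tester's +x.
- hinge_mid (a point): Middle of the arm's hinge axis (tester frame 0, -35, 70 mm); the axis is level, along the tester's x.
- weight_arm (a joint): Arm angle, rad. 0: lying level to the tester's -y on rests (start); grows as it swings up; 1.571: straight up, its balance point (arm symmetric); beyond, it falls towards the test bar (end 2.8). Hinge almost frictionless: let go, it falls. Steel plate 100 wide, 85 long, 10 mm thick with a round weight (dia. 64, 40 mm) in it, 0.46 kg; lifting at the cross bar takes about 2 N.
- cross_bar (a point): Handle of the weight arm: round steel bar, dia. 12 mm, along the tester's x (its x too), 155 mm from the hinge axis, on two 10 mm rods 90 mm apart; window 80 by 64 mm between bar and arm plate. Origin: its middle. Arm down: 70 mm above bare table at tester (0, -190) mm; arm up: 225 mm above the table. Can be pinched from above, one finger in the window; turns in the grip.
- spare_bar: Bystander: longer steel bar 140 by 24 by 20 mm, loose, lying on the table outside the tester's +y edge. Origin: centre of underside.
- reel: Bystander: aluminium reel, diameter 90, 40 mm high, loose, lying flat on the table near the arm's cross bar. Origin: centre of underside.
- brass_weight: Bystander: brass cylinder, diameter 28, 30 mm high, loose, standing on the base plate beside the weight arm. Origin: centre of underside.
- jar: Bystander: small jar, diameter 48, 45 mm high, loose, on the table beyond the tester. Origin: centre of underside.
- screwdriver: Bystander: screwdriver lying on the table to the right.
- mug: Bystander: white mug, diameter 80, 90 mm high, loose, on the table to the left. Origin: centre of underside.
Not all that is in view belongs to the job. What is shaped like the test_bar but green or orange is not meant.

How it is judged:
By the outcome, as a careful person would: the job done as asked, in the order asked, and still so for the second after the job is handed in, while the arm keeps its last pose, push and grip.
It also fails if it takes over 64 s, if anything falls off the work surface, if the arm or the gripper's body presses on something with over 40 N, if the wrist force passes 120 N, or if a joint passes its speed limit or range.

### The arm

A 6-joint arm with a two-finger parallel gripper is mounted at the origin on the work surface. World frame = base frame: x ahead of the robot, y to its left, z up, the work surface at z = 0. Lengths are in mm, angles in rad, forces in N, time in s.
With the tool pointing down it reaches from about 300 to 775 mm from the base axis. Payload 14.6 kg.
Tool frame: the origin (TCP) lies between the finger pads, 19 mm behind the fingertips; this is the grasp point; z points along the fingers, y is the line along which they close (so a half turn about z gives the same grasp; the last joint's range is limited). The gripper opens to 94 mm and grips with 3 to 60 N. Pads are 16 mm wide; open, the fingers measure 119 mm over their backs; the gripper's body (75 mm by 177 mm) begins 78 mm behind the grasp point.
Start: joints at [-1.218, 0.3, 1.521, -0, 1.321, -0.067], TCP at [224.16, -502.237, 224.246] pointing down, gripper open.
Joint ranges: [-3.03, 3.03], [-0.79, 2.21], [0.23, 2.52], [-1.04, 4.18], [0, 3.07], [-2.55, 2.55]. Speed limits (rad/s): [2.22, 2.22, 2.57, 3.14, 3.14, 3.14].

### API

Orientations are given as [roll, pitch, yaw] about the fixed x, y, z axes, in that order (R = Rz(yaw) Ry(pitch) Rx(roll)).
In Python, from cell import manip gives the robot as it stands.
- The arm moves only by the tool jog_arm, never from a script. Its argument "series" is a list of rows, each a list of 7 numbers: the shift along the world's x, y, z as a fraction of full scale, then the turn, a rotation vector about the world's x, y, z as a fraction of full scale, then the closure, from 0 (fully open) to 1 (shut). In form: [[dx, dy, dz, wx, wy, wz, fingers], ...]. A call has 1 to 8 rows; each row is the pose to reach, as a shift and turn from the pose commanded when the call began; what a row does not reach only later rows make up. Full scale, the value 1, is 120 mm for a shift and 90 degrees for a turn. A row lasts 1/12 s, in which the tool goes at most 41.7 mm and 7.16 degrees, less where a joint would pass 70% of its speed; a pose out of reach is approached as far as the arm can. A call with a number of a shift or a turn outside -1 to 1 is refused whole. A call with a gripper value outside its range is refused whole. The fingers move at their own pace and stop on an object; "grip_force" is the grip in N (left out, the last holds). Time passes only in rows, so rows that repeat a pose let the fingers close. It gives the time, the measured TCP pose, the force, the opening and the grip force at its end, in the units of the state.
- manip.read_state(): the state, without advancing time (a new reading comes with each control period).
- manip.camera(name): name is "scene" or "side" or "wrist"; returns a dict with "frame" (480x640x3 uint8, red, green, blue), "vfov" (degrees; the focal length in pixels is half the picture's height over the tangent of half this angle, whatever the lens; pixels are square), "cx", "cy" (the principal point, pixels), "R" (3x3) and "t" (3): a world point X has camera coordinates R X + t; the wrist camera has in their place "hand_eye" (4x4, takes a point from camera to tool coordinates, whose origin is the TCP and whose axes are the flange's). Camera axes: x right, y down, z forward; pixel columns grow to the right and rows downward; lengths in mm; the calibration is good to about 2 mm. A picture is of the moment at which its call begins: read the wrist's pose just before it. There is no depth.
- manip.sign_off(): hands the job in; it is judged then, once.
The state is a dict: "clock": time; "joints": joint angles; "qd": joint speeds; "effort": joint torques, N m; "eef_pos": TCP position; "eef_rot": TCP orientation; "wrist_force": force on the tool from outside, world axes, zero at the start; "moment": the same for the moment, N m; "finger_gap": finger opening in mm; "finger_force": force on a finger pad.
Only numpy, scipy, OpenCV 4.12 (cv2) and the standard library are available. Lean on these libraries where they do the work, as an engineer would, in place of code of your own. Each camera call takes 0.05 s, during which the arm holds its last target. There are 200 camera calls.

## Working session

There is one attempt and no reset: what is moved stays moved. The work goes in short steps, Python scripts to look and compute and a tool call to move; the robot and the scene stay as the last step left them, time stands still between calls to the robot, and variables do not carry over. Pictures are saved under pics/ and viewed, at most 10 in all, crops included, and the job is handed in when it is done.

Besides the shell and the picture viewer there is one more tool, called after ">>>" as name(argument=value, ...), one argument or row to a line, values as JSON. jog_arm: Moves the arm, as the interface text tells. Its arguments: {"type":"object","properties":{"series":{"type":"array"},"grip_force":{"type":"number"}},"required":["series"]}

```bash
mkdir -p pics; ls; python3 - <<'E'
from cell import manip
import cv2, numpy as np
s=manip.read_state(); print(s)
for n in ["scene","side","wrist"]:
    c=manip.camera(n); cv2.imwrite(f"pics/{n}0.png",c["frame"][:,:,::-1])
    print(n,{k:(np.round(v,4).tolist() if k!="frame" else None) for k,v in c.items()})
E
```

```text
pics
{'clock': 0.0, 'joints': array([-1.21762915e+00,  3.00479818e-01,  1.52160106e+00, -5.02032910e-06,
        1.32070016e+00, -6.66042882e-02]), 'qd': array([ 0.00075558, -0.0001792 ,  0.00032054,  0.00197315,  0.0012184 ,
        0.00075386]), 'effort': array([ 3.90716332e-04, -5.31806874e+01, -3.52736342e+01,  7.08390889e-02,
        2.44322070e-02, -5.12011843e-05]), 'eef_pos': array([ 224.06101355, -502.01814582,  223.67308497]), 'eef_rot': array([-3.14040658e+00, -7.42412330e-05,  4.19772663e-01]), 'wrist_force': array([-0.55128056,  0.78710429, -0.0731376 ]), 'moment': array([ 0.03357501, -0.03748147,  0.01592434]), 'finger_force': 0.0, 'finger_gap': 94.11426125106051}
scene {'frame': None, 'vfov': 55.5154, 'cx': 322.2942, 'cy': 237.839, 'R': [[-0.6426, 0.7661, -0.0122], [0.4639, 0.3764, -0.8019], [-0.6098, -0.521, -0.5973]], 't': [351.8808, -217.282, 1673.7218]}
side {'frame': None, 'vfov': 46.0893, 'cx': 333.5337, 'cy': 237.3777, 'R': [[-0.9181, -0.3964, 0.0047], [-0.3033, 0.6948, -0.6521], [0.2553, -0.6001, -0.7581]], 't': [517.7648, 212.5785, 1191.8426]}
wrist {'frame': None, 'vfov': 61.649, 'cx': 315.9151, 'cy': 244.1464, 'hand_eye': [[0.0013, -0.9621, -0.2727, 79.3252], [1.0, 0.0012, 0.0007, 1.3095], [-0.0003, -0.2727, 0.9621, -161.2575], [0.0, 0.0, 0.0, 1.0]]}
```

View pics/scene0.png

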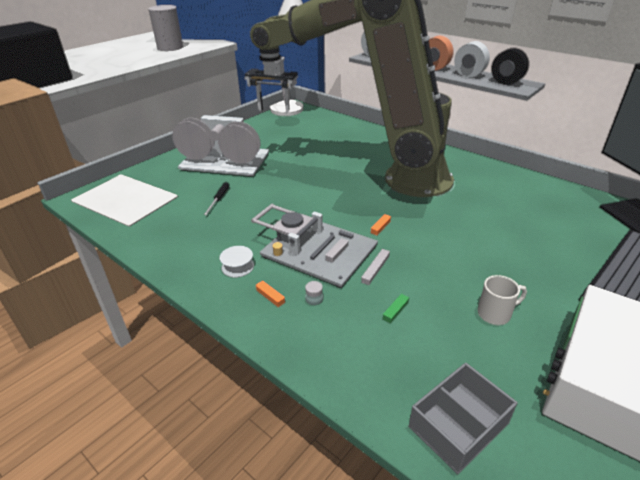

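View pics/side0.png

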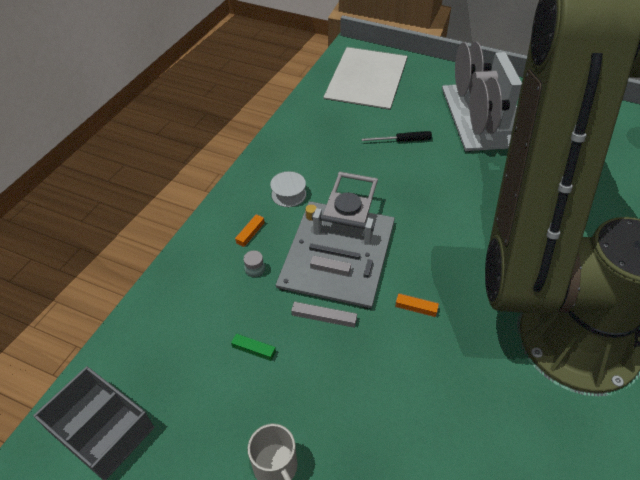

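The scene and side views agree:

| Item | Side pixel | Scene pixel |
|---|---|---|
| Test bar, on the plate beside the dark stops | (330,265) | (338,249) |
| Cross bar | (357,177) | (265,213) |

These could be mistaken for the test bar:
- Spare bar: side (323,314), scene (376,266). It is grey and longer, and it lies on the table.
- Orange bars: side (250,230) and (417,305).
- Green bar: side (253,347).

I choose the short grey bar on the plate and will check it in a close crop.

```bash
python3 - <<'E'
import cv2, numpy as np
a=cv2.imread("pics/side0.png")[160:340,250:430]; b=cv2.imread("pics/scene0.png")[190:300,230:410]
a=cv2.resize(a,None,fx=3.3,fy=3.3,interpolation=cv2.INTER_CUBIC)
cv2.imwrite("pics/crop_side.png",a)
E
```

```text
(no output)
```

View pics/crop_side.png

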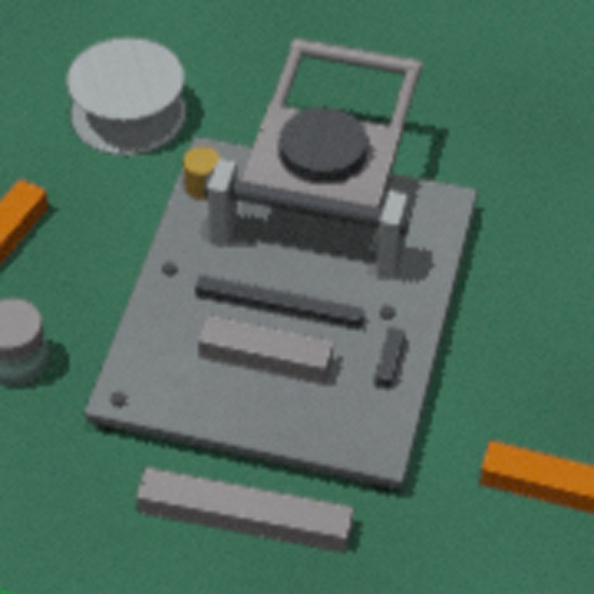

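The crop shows the short grey test bar on the plate at crop (265,345), askew. The dark side stop is at (280,300) and the end stop at (392,357). The spare bar lies off the plate at (245,508). The cross bar runs from (297,45) to (415,65).

```bash
cat > h.py <<'E'
import numpy as np, cv2
from scipy.spatial.transform import Rotation as Ro
def K(c):
    f=240/np.tan(np.radians(c["vfov"])/2); return np.array([[f,0,c["cx"]],[0,f,c["cy"]],[0,0,1]])
def ext(c,s=None):
    """world->camera R,t"""
    if "R" in c: return np.array(c["R"]),np.array(c["t"])
    H=np.array(c["hand_eye"]); Rt=Ro.from_euler("xyz",s["eef_rot"]).as_matrix()
    Rw=Rt@H[:3,:3]; o=Rt@H[:3,3]+s["eef_pos"]; return Rw.T,-Rw.T@o
def rays(c,e,px):
    R,t=e; px=np.atleast_2d(px).astype(float); d=np.c_[px,np.ones(len(px))]@np.linalg.inv(K(c)).T@R
    return -R.T@t,d
def plane(c,e,px,z):
    o,d=rays(c,e,px); return o+d*((z-o[2])/d[:,2])[:,None]
def proj(c,e,X):
    R,t=e; p=(np.atleast_2d(X)@R.T+t)@K(c).T; return p[:,:2]/p[:,2:]
def tri(views,pxs):
    """views: list (c,e); one px each -> point, residual"""
    A=np.zeros((3,3));b=np.zeros(3);L=[]
    for (c,e),p in zip(views,pxs):
        o,d=rays(c,e,p);d=d[0]/np.linalg.norm(d[0]);P=np.eye(3)-np.outer(d,d);A+=P;b+=P@o;L.append((P,o))
    X=np.linalg.solve(A,b);return X,[np.linalg.norm(P@(X-o)) for P,o in L]
E
python3 - <<'E'
from h import *
from cell import manip
c=manip.camera("side");e=ext(c)
f=lambda L:np.array(L)/3.3+[250,160]
P=plane(c,e,f([(90,412),(402,482),(475,190)]),22);print("plate",P.round(1))
x=P[0]-P[1];y=P[1]-P[2];print(np.linalg.norm(x),np.linalg.norm(y),np.arctan2(x[1],x[0]),np.arctan2(-y[0],y[1]))
print("cross",plane(c,e,f([(297,45),(415,65)]),72).round(1))
print("bar",plane(c,e,f([(207,320),(333,343)]),42).round(1))
E
```

```text
plate [[ 637.6  144.5   22. ]
 [ 425.3  113.4   22. ]
 [ 467.8 -151.1   22. ]]
214.5764911644255 267.8349399549674 0.14585637715467364 0.1593115467303431
cross [[ 630.1 -193.3   72. ]
 [ 540.3 -208.6   72. ]]
bar [[591.5  55.5  42. ]
 [504.7  39.5  42. ]]
```

>>> jog_arm(
  series=[
    [0.14, 0.2, 0.05, 0, 0, -0.04, 0],
    [0.28, 0.41, 0.1, 0, 0, -0.08, 0],
    [0.42, 0.61, 0.15, 0, 0, -0.12, 0],
    [0.55, 0.82, 0.2, 0, 0, -0.17, 0],
  ],
)

```text
clock: 0.53
eef_pos: [290.7, -402.7, 248.3]
eef_rot: [-3.141, 0.0, 0.149]
wrist_force: [1.3, -0.2, 0.7]
finger_gap: 94.1
finger_force: 0.0
```

>>> jog_arm(
  series=[
    [0.14, 0.2, 0.05, 0, 0, 0, 0],
    [0.28, 0.41, 0.1, 0, 0, 0, 0],
    [0.42, 0.61, 0.15, 0, 0, 0, 0],
    [0.55, 0.82, 0.2, 0, 0, 0, 0],
  ],
)

```text
clock: 0.87
eef_pos: [356.7, -304.2, 272.5]
eef_rot: [-3.142, 0.0, 0.153]
wrist_force: [0.3, -0.2, 0.1]
finger_gap: 94.0
finger_force: 0.0
```

>>> jog_arm(
  series=[
    [0.14, 0.2, 0, 0, 0, 0, 0],
    [0.28, 0.41, 0, 0, 0, 0, 0],
    [0.42, 0.61, 0, 0, 0, 0, 0],
    [0.55, 0.82, 0, 0, 0, 0, 0],
    [0.55, 0.82, 0, 0, 0, 0, 0],
    [0.55, 0.82, 0, 0, 0, 0, 0],
  ],
)

```text
clock: 1.37
eef_pos: [422.5, -206.2, 272.1]
eef_rot: [-3.141, 0.0, 0.155]
wrist_force: [0.9, 0.2, -1.2]
finger_gap: 93.8
finger_force: 0.0
```

```bash
python3 - <<'E'
from h import *
from cell import manip
import pickle
s=manip.read_state(); c=manip.camera("wrist"); pickle.dump((s,c),open("w1.pkl","wb")); print(s["eef_pos"],s["eef_rot"],s["clock"],s["joints"].round(2))
cv2.imwrite("pics/w1.png",c["frame"][:,:,::-1])
E
```

```text
[ 422.50854707 -206.19058313  272.12124796] [-3.14145494e+00  3.04487329e-04  1.55243854e-01] 1.3667 [-0.53  0.08  1.67 -0.    1.39  0.88]
```

View pics/w1.png

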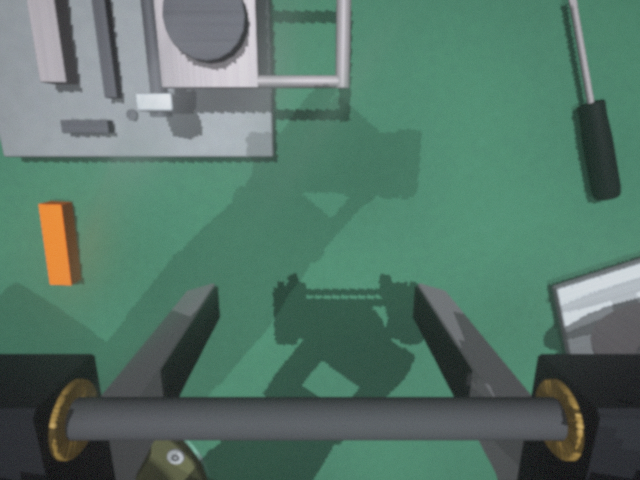

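The wrist view shows the cross bar at about (345,40), the end stop at (88,127), the side stop at (108,45) and the test bar at (50,40). I move the camera further left to get the whole tester in view.

>>> jog_arm(
  series=[
    [0.05, 0.25, 0, 0, 0, 0, 0],
    [0.1, 0.5, 0, 0, 0, 0, 0],
    [0.15, 0.75, 0, 0, 0, 0, 0],
    [0.2, 1, 0, 0, 0, 0, 0],
    [0.2, 1, 0, 0, 0, 0, 0],
    [0.2, 1, 0, 0, 0, 0, 0],
    [0.2, 1, 0, 0, 0, 0, 0],
  ],
)

```text
clock: 2.0
eef_pos: [445.9, -88.1, 272.2]
eef_rot: [3.141, 0.0, 0.152]
wrist_force: [0.2, -0.3, -0.7]
finger_gap: 93.6
finger_force: 0.0
```

```bash
python3 - <<'E'
from h import *
from cell import manip
import pickle
s=manip.read_state(); c=manip.camera("wrist"); pickle.dump((s,c),open("w2.pkl","wb")); print(s["eef_pos"],s["eef_rot"],s["clock"])
cv2.imwrite("pics/w2.png",c["frame"][:,:,::-1])
E
```

```text
[445.92620804 -88.09285522 272.19464229] [3.14141601e+00 2.04319655e-04 1.51969142e-01] 2.0
```

>>> jog_arm(
  series=[
    [0, 0.25, 0, 0, 0, 0, 0],
    [0, 0.5, 0, 0, 0, 0, 0],
    [0, 0.75, 0, 0, 0, 0, 0],
    [0, 1, 0, 0, 0, 0, 0],
    [0, 1, 0, 0, 0, 0, 0],
    [0, 1, 0, 0, 0, 0, 0],
    [0, 1, 0, 0, 0, 0, 0],
  ],
)

```text
clock: 2.63
eef_pos: [446.3, 31.8, 272.2]
eef_rot: [3.141, 0.0, 0.152]
wrist_force: [-0.2, -0.3, 0.5]
finger_gap: 93.7
finger_force: 0.0
```

```bash
python3 - <<'E'
from h import *
from cell import manip
import pickle
s=manip.read_state(); c=manip.camera("wrist"); pickle.dump((s,c),open("w3.pkl","wb")); print(s["eef_pos"],s["eef_rot"],s["clock"])
w2=cv2.imread("pics/w2.png")[:300]; w3=c["frame"][:300,:,::-1]
cv2.imwrite("pics/w23.png",np.vstack([w2,w3]))
E
```

```text
[446.27670303  31.75432307 272.21157045] [3.14136248e+00 9.20338431e-05 1.51753636e-01] 2.6333
```

View pics/w23.png

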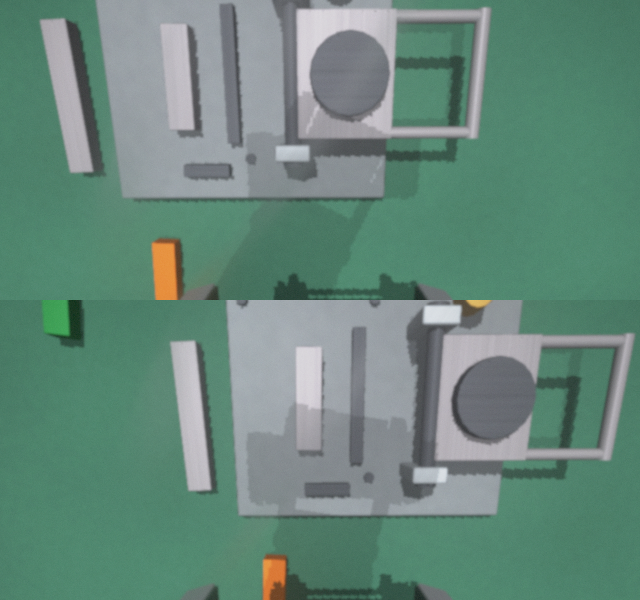

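The stacked views show these positions (the lower view is offset by 300 rows):

| Feature | Upper view | Lower view |
|---|---|---|
| Test bar | (177,77) | (309,99) |
| Side stop | (231,75) | (358,95) |
| End stop | (208,170) | (327,190) |
| Plate edge on the end-stop side | row 197 | row 216 |
| Cross bar | (480,73) | (617,97) |

```bash
cat > m.py <<'E'
from h import *
import pickle
V={}
for n in ("w2","w3"):
    s,c=pickle.load(open(n+".pkl","rb")); V[n]=(c,ext(c,s))
def blob(n,roi,kind):
    c,_=V[n]; x0,y0,x1,y1=roi; im=cv2.GaussianBlur(c["frame"],(3,3),0)[y0:y1,x0:x1].astype(int)
    g=im.sum(2)//3
    m=(im[...,0]-im[...,1]>2) if kind=="warm" else (g<kind)
    cs,_=cv2.findContours(m.astype(np.uint8),cv2.RETR_EXTERNAL,cv2.CHAIN_APPROX_NONE)
    k=max(cs,key=cv2.contourArea); r=cv2.minAreaRect(k+np.array([[x0,y0]])); return cv2.boxPoints(r)
def order(b,n,z):
    return plane(*V[n],b,z)
E
python3 - <<'E'
from m import *
for n,roi in (("w2",(145,5,212,145)),("w3",(280,35,340,165))):
    b=blob(n,roi,"warm"); print(n,"bar",b.round(1).tolist()); P=plane(*V[n],b,42); print(P.mean(0).round(1)); 
    d=[P[1]-P[0],P[2]-P[1]]; L=max(d,key=np.linalg.norm); L=L*np.sign(L[0]); print([np.linalg.norm(v).round(1) for v in d],"yaw",np.arctan2(L[1],L[0]).round(4))
vs=[V["w2"],V["w3"]]
T=lambda a,b:tri(vs,[a,b])
for nm,a,b in (("cross -x end",(474,137),(606,160)),("cross +x",(486,10),(629,34)),("bar -x+y",(171,129),(297,150)),("bar +x+y",(161,24),(296,47)),("plate -x+y",(123,196),(239,215)),("plate -x-y",(384,196),(497,214)),("side -x",(234,144),(356,164)),("end -y-x",(231,176),(349,195))):
    X,r=T(a,b); print(nm,X.round(1),np.round(r,1))
for n,L in (("w2",[(123,197),(384,197),(97,0)]),("w3",[(239,215),(497,215),(228,0)])):
    P=plane(*V[n],L,22); y=P[0]-P[1]; x=P[2]-P[0]; print(n,P.round(1).tolist(),np.linalg.norm(y),"yaw",np.arctan2(-y[0],y[1]),np.arctan2(x[1],x[0]))
E
```

```text
w2 bar [[160.8000030517578, 24.200000762939453], [185.60000610351562, 22.200000762939453], [194.1999969482422, 127.69999694824219], [169.39999389648438, 129.6999969482422]]
[550.9  53.2  42. ]
[np.float64(21.9), np.float64(88.6)] yaw 0.1557
w3 bar [[297.0, 47.0], [321.0, 47.0], [321.0, 135.0], [297.0, 135.0]]
[557.3  53.7  42. ]
[np.float64(21.3), np.float64(75.4)] yaw 0.1565
cross -x end [ 539.7 -213.6   73.1] [0.5 0.5]
cross +x [ 638.2 -198.4   71.1] [0.6 0.6]
bar -x+y [504.8  57.4  39.9] [0.3 0.3]
bar +x+y [592.9  70.8  40.6] [0.1 0.1]
plate -x+y [429.7 108.5  22.5] [0.6 0.6]
plate -x-y [ 471.2 -156.5   22.7] [0.1 0.1]
side -x [499.9  -1.3  33.4] [0.2 0.2]
end -y-x [ 4.682e+02 -4.000e-01  2.830e+01] [0.2 0.2]
w2 [[429.2, 108.6, 22.0], [470.2, -156.8, 22.0], [606.8, 136.1, 22.0]] 268.56192226951464 yaw 0.15326319684422984 0.15363881330142165
w3 [[429.0, 108.6, 22.0], [470.0, -157.1, 22.0], [625.4, 138.5, 22.0]] 268.8318934467071 yaw 0.1530244734425182 0.15117155613907082
```

>>> jog_arm(
  series=[
    [0.2, 0.14, -0.2, 0, 0, 0, 1],
    [0.4, 0.28, -0.4, 0, 0, 0, 1],
    [0.6, 0.42, -0.6, 0, 0, 0, 1],
    [0.82, 0.55, -0.8, 0, 0, 0, 1],
    [0.82, 0.55, -0.9, 0, 0, 0, 1],
    [0.82, 0.55, -0.9, 0, 0, 0, 1],
  ],
  grip_force=15,
)

```text
clock: 3.18
eef_pos: [544.1, 97.8, 160.4]
eef_rot: [-3.141, 0.006, 0.152]
wrist_force: [-0.6, -0.9, 0.0]
finger_gap: 57.0
finger_force: 0.0
```

>>> jog_arm(
  series=[
    [0, 0, -0.25, 0, 0, 0, 1],
    [0, 0, -0.5, 0, 0, 0, 1],
    [0, 0, -0.75, 0, 0, 0, 1],
    [0, 0, -0.9, 0, 0, 0, 1],
    [0, 0, -0.99, 0, 0, 0, 1],
    [0, 0, -0.99, 0, 0, 0, 1],
    [0, 0, -0.99, 0, 0, 0, 1],
  ],
)

```text
clock: 3.77
eef_pos: [545.1, 98.3, 46.7]
eef_rot: [3.142, -0.001, 0.152]
wrist_force: [0.5, 0.3, 0.4]
finger_gap: 10.6
finger_force: 0.0
```

```bash
cat > tf.py <<'E'
from h import *
from cell import manip
O=np.array([560.0,-17.3]);a=0.153;X=np.array([np.cos(a),np.sin(a)]);Y=np.array([-X[1],X[0]])
def loc(p): d=np.array(p[:2])-O; return np.array([d@X,d@Y,p[2]])
def wor(x,y): return O+x*X+y*Y
def now():
    s=manip.read_state(); print("t",round(s["clock"],2),"loc",loc(s["eef_pos"]).round(1),"F",s["wrist_force"].round(1),"gap",round(s["finger_gap"],1),round(s["finger_force"],1)); return s
E
python3 - <<'E'
from tf import *
s=now()
for n in ("side","scene"):
    c=manip.camera(n); cv2.imwrite(f"pics/{n}1.png",c["frame"][:,:,::-1])
a=cv2.imread("pics/side1.png")[200:320,260:410]; cv2.imwrite("pics/c1.png",cv2.resize(a,None,fx=4,fy=4,interpolation=cv2.INTER_CUBIC))
E
```

```text
t 3.77 loc [  2.9 116.5  46.7] F [0.5 0.3 0.4] gap 10.6 0.0
```

View pics/c1.png

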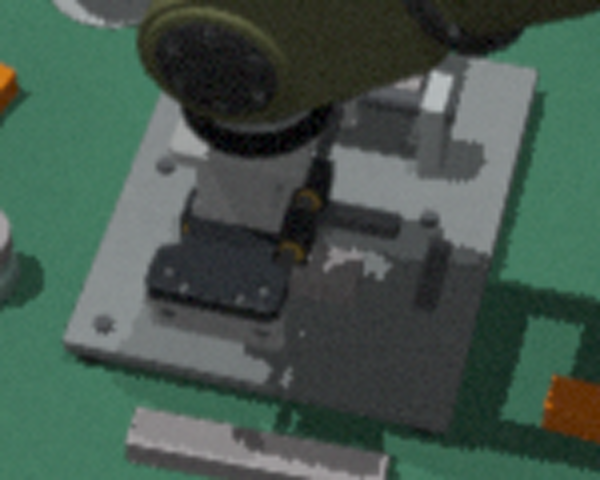

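The crop shows the closed gripper standing over the +y part of the plate, behind the test bar. Nothing is touched yet, so I push along the tester's -y.

>>> jog_arm(
  series=[
    [0, 0, 0, 0, 0, 0, 1],
    [0.008, -0.05, 0, 0, 0, 0, 1],
    [0.015, -0.1, 0, 0, 0, 0, 1],
    [0.023, -0.15, 0, 0, 0, 0, 1],
    [0.028, -0.18, 0, 0, 0, 0, 1],
    [0.032, -0.21, 0, 0, 0, 0, 1],
    [0.036, -0.235, 0, 0, 0, 0, 1],
    [0.04, -0.26, 0, 0, 0, 0, 1],
  ],
)

```text
clock: 4.53
eef_pos: [549.5, 67.6, 45.6]
eef_rot: [-3.141, -0.0, 0.153]
wrist_force: [-0.7, 3.9, 2.7]
finger_gap: 0.9
finger_force: 1.6
```

>>> jog_arm(
  series=[
    [0.003, -0.02, 0, 0, 0, 0, 1],
    [0.006, -0.04, 0, 0, 0, 0, 1],
    [0.009, -0.06, 0, 0, 0, 0, 1],
    [0.012, -0.08, 0, 0, 0, 0, 1],
    [0.014, -0.09, 0, 0, 0, 0, 1],
    [0.014, -0.09, 0, 0, 0, 0, 1],
  ],
)

```text
clock: 5.03
eef_pos: [551.0, 56.6, 45.3]
eef_rot: [3.141, 0.0, 0.153]
wrist_force: [0.1, 0.6, 1.0]
finger_gap: 0.4
finger_force: 0.0
```

```bash
python3 - <<'E'
from tf import *
s=now()
E
```

```text
t 5.03 loc [ 2.4 74.4 45.3] F [0.1 0.6 1. ] gap 0.4 0.0
```

>>> jog_arm(
  series=[
    [0.002, -0.012, 0, 0, 0, 0, 1],
    [0.004, -0.024, 0, 0, 0, 0, 1],
    [0.005, -0.033, 0, 0, 0, 0, 1],
    [0.005, -0.033, 0, 0, 0, 0, 1],
  ],
)

```text
clock: 5.37
eef_pos: [551.6, 52.7, 45.3]
eef_rot: [3.141, 0.0, 0.153]
wrist_force: [0.4, -0.0, 0.7]
finger_gap: 0.8
finger_force: 0.1
```

>>> jog_arm(
  series=[
    [0.001, -0.008, 0, 0, 0, 0, 1],
    [0.0025, -0.016, 0, 0, 0, 0, 1],
    [0.0025, -0.016, 0, 0, 0, 0, 1],
  ],
)

```text
clock: 5.62
eef_pos: [551.8, 51.2, 45.4]
eef_rot: [-3.141, 0.0, 0.153]
wrist_force: [-0.7, 3.8, -0.1]
finger_gap: 0.7
finger_force: 2.1
```

>>> jog_arm(
  series=[
    [0.001, -0.008, 0, 0, 0, 0, 1],
    [0.0025, -0.016, 0, 0, 0, 0, 1],
    [0.0025, -0.016, 0, 0, 0, 0, 1],
  ],
)

```text
clock: 5.87
eef_pos: [551.8, 51.0, 45.5]
eef_rot: [-3.139, 0.0, 0.153]
wrist_force: [-3.8, 18.1, 3.6]
finger_gap: 0.4
finger_force: 9.1
```

```bash
python3 - <<'E'
from tf import *
s=now()
c=manip.camera("scene"); cv2.imwrite("pics/scene2.png",c["frame"][:,:,::-1])
E
```

```text
t 5.87 loc [ 2.3 68.8 45.5] F [-3.8 18.1  3.6] gap 0.4 9.1
```

>>> jog_arm(
  series=[
    [-0.01, 0.06, 0, 0, 0, 0, 1],
    [-0.019, 0.124, 0, 0, 0, 0, 1],
    [0.13, 0.147, 0, 0, 0, 0, 1],
    [0.28, 0.17, 0, 0, 0, 0, 1],
    [0.43, 0.193, 0, 0, 0, 0, 1],
    [0.582, 0.216, 0, 0, 0, 0, 1],
    [0.582, 0.216, 0, 0, 0, 0, 1],
    [0.582, 0.216, 0, 0, 0, 0, 1],
  ],
)

```text
clock: 6.58
eef_pos: [622.0, 75.2, 44.9]
eef_rot: [3.141, 0.001, 0.153]
wrist_force: [-0.8, 0.4, -0.4]
finger_gap: 0.5
finger_force: 0.0
```

```bash
python3 - <<'E'
from tf import *
s=now()
c=manip.camera("side"); cv2.imwrite("pics/side2.png",c["frame"][:,:,::-1])
a=c["frame"][210:310,270:400,::-1]; cv2.imwrite("pics/c2.png",cv2.resize(a,None,fx=5,fy=5,interpolation=cv2.INTER_CUBIC))
E
```

```text
t 6.58 loc [75.4 82.  44.9] F [-0.8  0.4 -0.4] gap 0.5 0.0
```

View pics/c2.png

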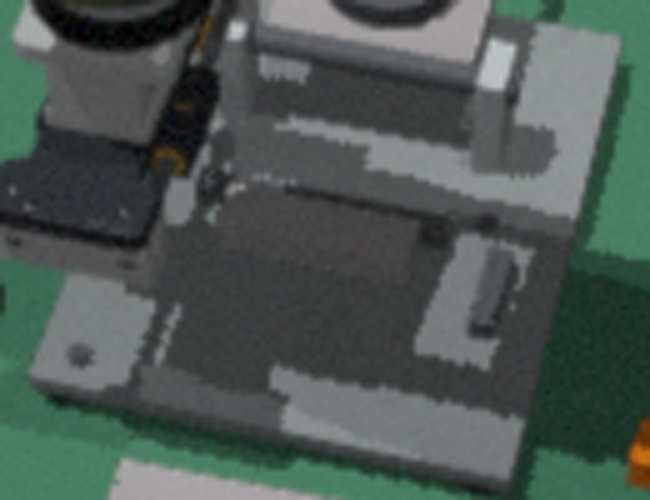

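The crop shows the bar lying along the side stop at (315,235), with a gap left to the end stop at (490,295). Next I come in at its +x end and push along -x.

>>> jog_arm(
  series=[
    [0.014, -0.09, 0, 0, 0, 0, 1],
    [0.028, -0.18, 0, 0, 0, 0, 1],
    [0.042, -0.272, 0, 0, 0, 0, 1],
    [0.042, -0.272, 0, 0, 0, 0, 1],
    [-0.03, -0.283, 0, 0, 0, 0, 1],
    [-0.09, -0.292, 0, 0, 0, 0, 1],
    [-0.14, -0.3, 0, 0, 0, 0, 1],
    [-0.18, -0.306, 0, 0, 0, 0, 1],
  ],
)

```text
clock: 7.3
eef_pos: [599.9, 38.2, 45.6]
eef_rot: [3.142, -0.0, 0.153]
wrist_force: [1.1, 0.3, -0.7]
finger_gap: 0.6
finger_force: 0.6
```

>>> jog_arm(
  series=[
    [-0.03, -0.005, 0, 0, 0, 0, 1],
    [-0.06, -0.009, 0, 0, 0, 0, 1],
    [-0.09, -0.014, 0, 0, 0, 0, 1],
    [-0.12, -0.018, 0, 0, 0, 0, 1],
    [-0.14, -0.021, 0, 0, 0, 0, 1],
    [-0.15, -0.023, 0, 0, 0, 0, 1],
    [-0.15, -0.023, 0, 0, 0, 0, 1],
  ],
)

```text
clock: 7.88
eef_pos: [582.3, 35.6, 45.5]
eef_rot: [-3.142, 0.0, 0.153]
wrist_force: [0.7, -1.0, 0.3]
finger_gap: 0.6
finger_force: 0.0
```

```bash
python3 - <<'E'
from tf import *
s=now()
E
```

```text
t 7.88 loc [30.1 48.9 45.5] F [ 0.7 -1.   0.3] gap 0.6 0.0
```

>>> jog_arm(
  series=[
    [-0.01, -0.0015, 0, 0, 0, 0, 1],
    [-0.02, -0.003, 0, 0, 0, 0, 1],
    [-0.03, -0.0045, 0, 0, 0, 0, 1],
    [-0.036, -0.0055, 0, 0, 0, 0, 1],
    [-0.036, -0.0055, 0, 0, 0, 0, 1],
  ],
)

```text
clock: 8.3
eef_pos: [578.0, 34.9, 45.5]
eef_rot: [3.142, 0.0, 0.153]
wrist_force: [1.3, 1.0, 0.7]
finger_gap: 0.4
finger_force: 0.5
```

>>> jog_arm(
  series=[
    [-0.008, -0.0012, 0, 0, 0, 0, 1],
    [-0.016, -0.0024, 0, 0, 0, 0, 1],
    [-0.016, -0.0024, 0, 0, 0, 0, 1],
  ],
)

```text
clock: 8.55
eef_pos: [576.1, 34.6, 45.5]
eef_rot: [-3.142, 0.0, 0.153]
wrist_force: [1.2, 1.3, 0.4]
finger_gap: 0.5
finger_force: 0.6
```

>>> jog_arm(
  series=[
    [-0.008, -0.0012, 0, 0, 0, 0, 1],
    [-0.016, -0.0024, 0, 0, 0, 0, 1],
    [-0.016, -0.0024, 0, 0, 0, 0, 1],
  ],
)

```text
clock: 8.8
eef_pos: [575.4, 34.5, 46.0]
eef_rot: [3.141, -0.003, 0.153]
wrist_force: [8.8, 0.7, -1.4]
finger_gap: 0.6
finger_force: 4.5
```

>>> jog_arm(
  series=[
    [-0.007, -0.001, 0, 0, 0, 0, 1],
    [-0.007, -0.001, 0, 0, 0, 0, 1],
    [0.05, 0.008, 0, 0, 0, 0, 1],
    [0.12, 0.018, 0, 0, 0, 0, 1],
    [0.1, 0.15, 0, 0, 0, 0, 1],
    [0.08, 0.3, 0, 0, 0, 0, 1],
    [0.08, 0.3, 0, 0, 0, 0, 1],
  ],
)

```text
clock: 9.38
eef_pos: [583.3, 72.5, 45.0]
eef_rot: [-3.141, 0.002, 0.154]
wrist_force: [-0.2, 0.5, -0.7]
finger_gap: 0.4
finger_force: 0.0
```

```bash
python3 - <<'E'
from tf import *
s=now(); p=s["eef_pos"][:2]
print((wor(-30,82)-p)/120,(wor(-30,72)-p)/120)
E
```

```text
t 9.38 loc [36.7 85.2 45. ] F [-0.2  0.5 -0.7] gap 0.4 0.0
[-0.54501915 -0.1108286 ] [-0.53231884 -0.19318846]
```

>>> jog_arm(
  series=[
    [-0.18, -0.037, 0, 0, 0, 0, 1],
    [-0.36, -0.074, 0, 0, 0, 0, 1],
    [-0.545, -0.111, 0, 0, 0, 0, 1],
    [-0.545, -0.111, 0, 0, 0, 0, 1],
    [-0.538, -0.155, 0, 0, 0, 0, 1],
    [-0.532, -0.193, 0, 0, 0, 0, 1],
    [-0.532, -0.193, 0, 0, 0, 0, 1],
  ],
)

```text
clock: 9.97
eef_pos: [521.0, 46.6, 45.6]
eef_rot: [-3.141, -0.0, 0.152]
wrist_force: [0.6, 0.3, -0.1]
finger_gap: 0.3
finger_force: 0.0
```

>>> jog_arm(
  series=[
    [0.002, -0.012, 0, 0, 0, 0, 1],
    [0.004, -0.024, 0, 0, 0, 0, 1],
    [0.005, -0.034, 0, 0, 0, 0, 1],
    [0.006, -0.04, 0, 0, 0, 0, 1],
    [0.006, -0.04, 0, 0, 0, 0, 1],
  ],
)

```text
clock: 10.38
eef_pos: [521.0, 45.9, 45.9]
eef_rot: [-3.136, -0.0, 0.153]
wrist_force: [-7.0, 34.7, 9.6]
finger_gap: 0.3
finger_force: 17.6
```

```bash
python3 - <<'E'
from tf import *
s=now()
E
```

```text
t 10.38 loc [-28.9  68.4  45.9] F [-7.  34.7  9.6] gap 0.3 17.6
```

>>> jog_arm(
  series=[
    [-0.005, 0.034, 0, 0, 0, 0, 1],
    [-0.02, 0.12, 0, 0, 0, 0, 1],
    [-0.04, 0.25, 0, 0, 0, 0, 1],
    [-0.04, 0.25, 0.2, 0, 0, 0, 1],
    [-0.1, 0.2, 0.45, 0, 0, 0, 1],
    [-0.2, 0, 0.7, 0, 0, 0, 0],
    [-0.3, -0.2, 0.95, 0, 0, 0, 0],
    [-0.3, -0.2, 0.95, 0, 0, 0, 0],
  ],
)

```text
clock: 11.05
eef_pos: [485.9, 15.9, 164.7]
eef_rot: [3.139, -0.007, 0.151]
wrist_force: [1.1, -0.3, 0.7]
finger_gap: 17.0
finger_force: 0.0
```

>>> jog_arm(
  series=[
    [-0.1, -0.2, 0.3, 0, 0, 0, 0],
    [-0.2, -0.3, 0.6, 0, 0, 0, 0],
    [-0.3, -0.4, 0.9, 0, 0, 0, 0],
    [-0.3, -0.45, 0.95, 0, 0, 0, 0],
    [-0.3, -0.45, 0.95, 0, 0, 0, 0],
    [-0.3, -0.45, 0.95, 0, 0, 0, 0],
  ],
)

```text
clock: 11.55
eef_pos: [449.0, -35.5, 272.5]
eef_rot: [-3.141, 0.001, 0.152]
wrist_force: [-0.3, -0.2, -0.5]
finger_gap: 57.1
finger_force: 0.0
```

```bash
python3 - <<'E'
from tf import *
import pickle
s=now(); c=manip.camera("wrist"); pickle.dump((s,c),open("w4.pkl","wb")); print(s["eef_pos"],s["joints"].round(2))
f=c["frame"][:,:,::-1]
cv2.imwrite("pics/w4.png",cv2.resize(f[0:300,100:500],None,fx=2,fy=2,interpolation=cv2.INTER_CUBIC))
E
```

```text
t 11.55 loc [-112.4   -1.1  272.5] F [-0.3 -0.2 -0.5] gap 57.1 0.0
[449.0319951  -35.50179857 272.49342398] [-0.16  0.04  1.71 -0.    1.39  1.26]
```

View pics/w4.png

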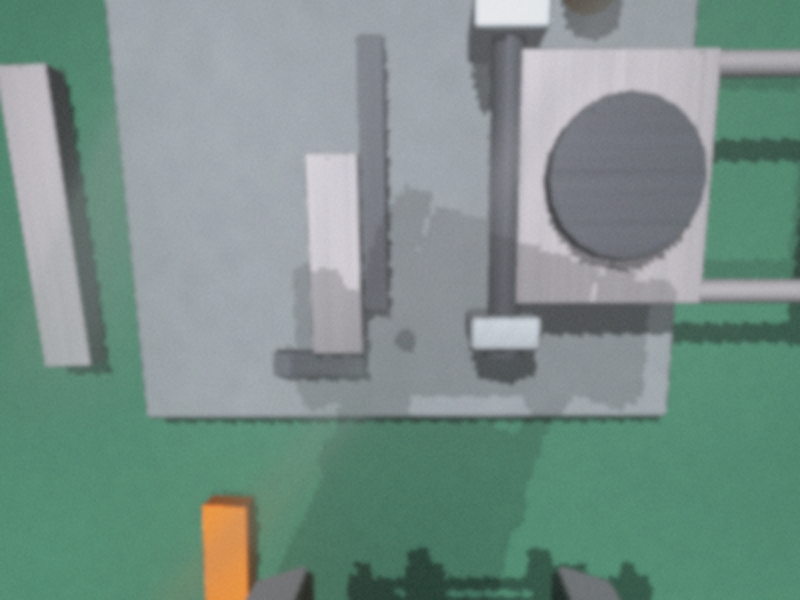

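The bar lies flush: its long side is along the side stop at crop (360,250) and its end is against the end stop at (337,352). Next I go above the cross bar.

>>> jog_arm(
  series=[
    [0.2, -0.24, -0.1, 0, 0, 0, 0.4],
    [0.4, -0.48, -0.2, 0, 0, 0, 0.4],
    [0.6, -0.72, -0.35, 0, 0, 0, 0.4],
    [0.6, -0.72, -0.5, 0, 0, 0, 0.4],
  ],
)

```text
clock: 11.93
eef_pos: [522.9, -124.9, 209.5]
eef_rot: [-3.141, 0.003, 0.151]
wrist_force: [-0.5, -0.2, -0.5]
finger_gap: 56.7
finger_force: 0.0
```

>>> jog_arm(
  series=[
    [0.2, -0.24, -0.1, 0, 0, 0, 0.4],
    [0.4, -0.48, -0.2, 0, 0, 0, 0.4],
    [0.56, -0.7, -0.35, 0, 0, 0, 0.4],
    [0.56, -0.7, -0.5, 0, 0, 0, 0.4],
    [0.56, -0.7, -0.5, 0, 0, 0, 0.4],
    [0.56, -0.7, -0.5, 0, 0, 0, 0.4],
  ],
)

```text
clock: 12.43
eef_pos: [587.4, -204.9, 151.0]
eef_rot: [-3.139, 0.004, 0.153]
wrist_force: [-0.7, -0.5, 0.5]
finger_gap: 56.3
finger_force: 0.0
```

```bash
python3 - <<'E'
from tf import *
import pickle
s=now(); c=manip.camera("wrist"); pickle.dump((s,c),open("w5.pkl","wb")); print(s["eef_pos"],s["joints"].round(2))
f=np.ascontiguousarray(c["frame"][:,:,::-1]); e=ext(c,s)
for p in proj(c,e,np.r_[s["eef_pos"]][None]): print("tcp px",p)
print(proj(c,e,[[*wor(0,-190),70],[*wor(-40,-190),70],[*wor(40,-190),70]]).round(0))
cv2.imwrite("pics/w5.png",f)
E
```

```text
t 12.43 loc [  -1.6 -189.6  151. ] F [-0.7 -0.5  0.5] gap 56.3 0.0
[ 587.35359128 -204.89279914  150.99624719] [-0.39  0.53  1.38  0.    1.24  1.02]
tcp px [312.50783206 318.497461  ]
[[315. 258.]
 [315. 316.]
 [315. 195.]]
```

View pics/w5.png

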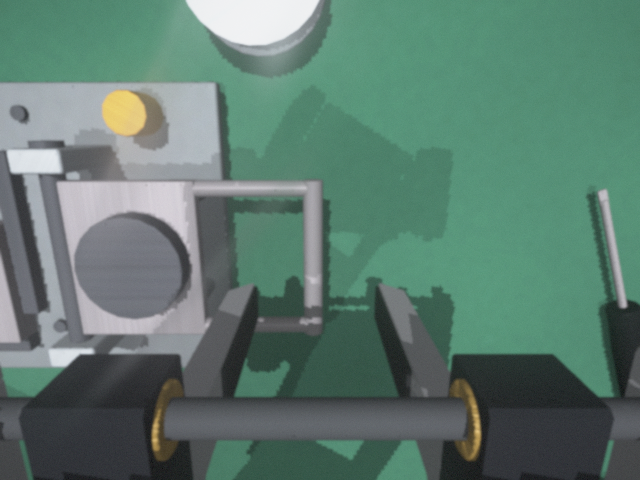

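The cross bar stands vertical in the picture at column 313, rows 181 to 330. My projection gave (315,258), which fits, and the bar lies between the open fingers. I descend.

>>> jog_arm(
  series=[
    [0.01, 0, -0.2, 0, 0, 0, 0.4],
    [0.01, 0, -0.4, 0, 0, 0, 0.4],
    [0.01, 0, -0.55, 0, 0, 0, 0.4],
    [0.01, 0, -0.66, 0, 0, 0, 0.4],
    [0.01, 0, -0.66, 0, 0, 0, 0.4],
    [0.01, 0, -0.66, 0, 0, 0, 0.4],
  ],
  grip_force=15,
)

```text
clock: 12.98
eef_pos: [589.5, -205.6, 75.2]
eef_rot: [3.141, -0.0, 0.153]
wrist_force: [-0.4, 0.0, 0.3]
finger_gap: 56.2
finger_force: 0.0
```

>>> jog_arm(
  series=[
    [0, 0, 0, 0, 0, 0, 0.7],
    [0, 0, 0, 0, 0, 0, 0.8],
    [0, 0, 0, 0, 0, 0, 0.9],
    [0, 0, 0, 0, 0, 0, 1],
    [0, 0, 0, 0, 0, 0, 1],
    [0, 0, 0, 0, 0, 0, 1],
    [0, 0, 0, 0, 0, 0, 1],
    [0, 0, 0, 0, 0, 0, 1],
  ],
)

```text
clock: 13.65
eef_pos: [588.8, -202.7, 74.2]
eef_rot: [-3.135, 0.002, 0.153]
wrist_force: [-6.3, 22.5, 8.3]
finger_gap: 11.2
finger_force: 15.0
```

```bash
python3 - <<'E'
from tf import *
s=now(); print(s["eef_pos"])
# arc increments from current point about hinge, in shift units; per-call cumulative, calls of 22.5 deg
r=155
for k in range(4):
    a0=k*np.pi/8
    print(k,[[*( (-r*np.cos(a)+r*np.cos(a0))*Y/120).round(3), round(r*(np.sin(a)-np.sin(a0))/120,3)] for a in a0+np.pi/8*np.arange(1,7)/6])
E
```

```text
t 13.65 loc [   0.2 -187.6   74.2] F [-6.3 22.5  8.3] gap 11.2 15.0
[ 588.78787791 -202.65646602   74.22227154]
0 [[np.float64(-0.0), np.float64(0.003), np.float64(0.084)], [np.float64(-0.002), np.float64(0.011), np.float64(0.169)], [np.float64(-0.004), np.float64(0.025), np.float64(0.252)], [np.float64(-0.007), np.float64(0.043), np.float64(0.334)], [np.float64(-0.01), np.float64(0.068), np.float64(0.415)], [np.float64(-0.015), np.float64(0.097), np.float64(0.494)]]
1 [[np.float64(-0.005), np.float64(0.034), np.float64(0.077)], [np.float64(-0.011), np.float64(0.074), np.float64(0.152)], [np.float64(-0.018), np.float64(0.118), np.float64(0.223)], [np.float64(-0.026), np.float64(0.167), np.float64(0.292)], [np.float64(-0.034), np.float64(0.22), np.float64(0.357)], [np.float64(-0.043), np.float64(0.277), np.float64(0.419)]]
2 [[np.float64(-0.009), np.float64(0.061), np.float64(0.058)], [np.float64(-0.019), np.float64(0.126), np.float64(0.111)], [np.float64(-0.03), np.float64(0.193), np.float64(0.161)], [np.float64(-0.041), np.float64(0.264), np.float64(0.205)], [np.float64(-0.052), np.float64(0.338), np.float64(0.245)], [np.float64(-0.064), np.float64(0.414), np.float64(0.28)]]
3 [[np.float64(-0.012), np.float64(0.078), np.float64(0.03)], [np.float64(-0.024), np.float64(0.158), np.float64(0.054)], [np.float64(-0.037), np.float64(0.239), np.float64(0.074)], [np.float64(-0.05), np.float64(0.322), np.float64(0.087)], [np.float64(-0.062), np.float64(0.405), np.float64(0.096)], [np.float64(-0.075), np.float64(0.489), np.float64(0.098)]]
```

The grip pulled the tool about 3 mm towards the hinge, so I re-centre along +y first.

>>> jog_arm(
  series=[
    [-0.002, 0.012, 0, 0, 0, 0, 1],
    [-0.004, 0.024, 0, 0, 0, 0, 1],
    [-0.004, 0.024, 0, 0, 0, 0, 1],
  ],
)

```text
clock: 13.9
eef_pos: [588.7, -202.5, 74.3]
eef_rot: [-3.141, 0.0, 0.153]
wrist_force: [-0.8, 5.9, 2.1]
finger_gap: 11.7
finger_force: 15.0
```

```bash
python3 - <<'E'
from tf import *
s=now(); print(s["eef_pos"])
E
```

```text
t 13.9 loc [   0.2 -187.4   74.3] F [-0.8  5.9  2.1] gap 11.7 15.0
[ 588.71332496 -202.46405519   74.30939311]
```

>>> jog_arm(
  series=[
    [-0.001, 0.008, 0.084, 0, 0, 0, 1],
    [-0.003, 0.016, 0.169, 0, 0, 0, 1],
    [-0.005, 0.03, 0.252, 0, 0, 0, 1],
    [-0.008, 0.048, 0.334, 0, 0, 0, 1],
    [-0.011, 0.073, 0.415, 0, 0, 0, 1],
    [-0.016, 0.102, 0.494, 0, 0, 0, 1],
    [-0.016, 0.102, 0.494, 0, 0, 0, 1],
  ],
)

```text
clock: 14.48
eef_pos: [586.8, -190.6, 135.7]
eef_rot: [3.141, -0.001, 0.153]
wrist_force: [-0.5, -1.8, -0.9]
finger_gap: 11.2
finger_force: 15.0
```

```bash
python3 - <<'E'
from tf import *
s=now(); print(s["eef_pos"],s["eef_rot"])
E
```

```text
t 14.48 loc [ 1.000e-01 -1.754e+02  1.357e+02] F [-0.5 -1.8 -0.9] gap 11.2 15.0
[ 586.84280864 -190.60727274  135.70439695] [ 3.14054239e+00 -8.81604002e-04  1.53104275e-01]
```

>>> jog_arm(
  series=[
    [-0.005, 0.034, 0.077, 0, 0, 0, 1],
    [-0.011, 0.074, 0.152, 0, 0, 0, 1],
    [-0.018, 0.118, 0.223, 0, 0, 0, 1],
    [-0.026, 0.167, 0.292, 0, 0, 0, 1],
    [-0.034, 0.22, 0.357, 0, 0, 0, 1],
    [-0.043, 0.277, 0.419, 0, 0, 0, 1],
    [-0.043, 0.277, 0.419, 0, 0, 0, 1],
  ],
)

```text
clock: 15.07
eef_pos: [582.0, -158.6, 186.6]
eef_rot: [3.137, -0.003, 0.153]
wrist_force: [-1.4, -11.0, 8.6]
finger_gap: 11.6
finger_force: 15.0
```

>>> jog_arm(
  series=[
    [-0.009, 0.061, 0.058, 0, 0, 0, 1],
    [-0.019, 0.126, 0.111, 0, 0, 0, 1],
    [-0.03, 0.193, 0.161, 0, 0, 0, 1],
    [-0.041, 0.264, 0.205, 0, 0, 0, 1],
    [-0.052, 0.338, 0.245, 0, 0, 0, 1],
    [-0.064, 0.414, 0.28, 0, 0, 0, 1],
    [-0.064, 0.414, 0.28, 0, 0, 0, 1],
  ],
)

```text
clock: 15.65
eef_pos: [574.2, -107.8, 219.7]
eef_rot: [3.139, -0.003, 0.153]
wrist_force: [-2.6, -5.5, 10.7]
finger_gap: 11.0
finger_force: 15.0
```

```bash
python3 - <<'E'
from tf import *
s=now(); print(s["eef_pos"],s["eef_rot"])
E
```

```text
t 15.65 loc [  0.3 -91.6 219.7] F [-2.6 -5.5 10.7] gap 11.0 15.0
[ 574.21710809 -107.79296286  219.69371758] [ 3.13899597e+00 -2.53380763e-03  1.53132123e-01]
```

>>> jog_arm(
  series=[
    [-0.012, 0.078, 0.03, 0, 0, 0, 1],
    [-0.024, 0.158, 0.054, 0, 0, 0, 1],
    [-0.037, 0.239, 0.074, 0, 0, 0, 1],
    [-0.05, 0.322, 0.087, 0, 0, 0, 1],
    [-0.062, 0.405, 0.096, 0, 0, 0, 1],
    [-0.075, 0.488, 0.098, 0, 0, 0, 1],
    [-0.075, 0.488, 0.098, 0, 0, 0, 1],
    [-0.075, 0.488, 0.098, 0, 0, 0, 1],
  ],
)

```text
clock: 16.32
eef_pos: [564.9, -48.8, 229.3]
eef_rot: [-3.141, 0.0, 0.154]
wrist_force: [-1.4, -0.0, 6.3]
finger_gap: 11.5
finger_force: 15.0
```

```bash
python3 - <<'E'
from tf import *
import pickle
s=now(); print(s["eef_pos"],s["eef_rot"])
w=manip.camera("wrist"); d=manip.camera("side"); c=manip.camera("scene")
pickle.dump((s,w,d,c),open("end.pkl","wb"))
print("side px", proj(d,ext(d),[[*wor(0,-33),225],[*wor(0,-33),70]]).round(0).tolist(), "scene", proj(c,ext(c),[[*wor(0,-33),225],[*wor(0,-33),70]]).round(0).tolist())
A=cv2.resize(d["frame"][130:310,260:420],(533,600),interpolation=cv2.INTER_CUBIC)[:, :, ::-1]
B=cv2.resize(c["frame"][170:290,240:400],(800,600),interpolation=cv2.INTER_CUBIC)[:,:,::-1]
cv2.imwrite("pics/endAB.png",np.hstack([cv2.resize(A,(360,405)),cv2.resize(B,(440,330))[:, :] if 0 else cv2.copyMakeBorder(cv2.resize(B,(440,330)),0,75,0,0,cv2.BORDER_CONSTANT)]))
E
```

```text
t 16.32 loc [ 1.000e-01 -3.190e+01  2.293e+02] F [-1.4 -0.   6.3] gap 11.5 15.0
[564.92829144 -48.84938287 229.25498828] [-3.14149715e+00  5.15096794e-06  1.53714541e-01]
side px [[343.0, 171.0], [342.0, 221.0]] scene [[303.0, 180.0], [305.0, 227.0]]
```

View pics/endAB.png

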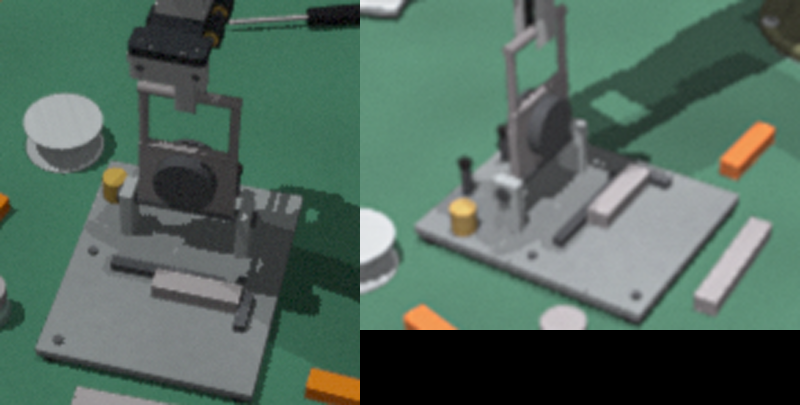

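Both views show the arm standing upright with the cross bar in the grip: side crop (180,95), scene crop (535,35). The test bar is against both stops and the bystanders have not moved. The measured y is -31.9 mm, against about -32.4 mm for the hinge worked out from the grasp, which is roughly 0.2° off vertical. I hand in.

```bash
python3 -c "
from tf import *
now(); print(manip.sign_off())"
```

```text
t 16.47 loc [  0.  -32.6 229.2] F [-1.4 -1.4  6.5] gap 11.8 15.0
the job is handed in; nothing more can be done
None
```

The job is handed in at 16.5 s: the test bar lies against both stops, and the weight arm is held straight up with its cross bar gripped at 15 N; no verdict came back.

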